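# Move label rolls from sloping pegs to the spindles that fit

### The job

Lift the two white label rolls off their sloping pegs without wrenching them, and lower each one onto the upright spindle that fits its core: the small-core roll on the thin spindle, the large-core roll on the thick one. Set each roll down gently on the red stop collar, whose height you have to feel for: do not let a roll drop, do not press it hard, then let go. Leave the ink pad, the product pack and the glue stick where they are.

Things in the scene. Friction and masses are not known exactly. Their poses are not given: they have to be found in the camera images.
- roll_small: Loose white label roll, a plain tube: outside 58 mm, 36 mm wide, 26 mm bore in a brown core, 50 to 120 g. Hangs on the sloping peg of stand_small: one end face flat on the plate, bore resting on the peg's top side. Origin: centre of that end face; z along its axis, away from the plate. Grip across the outside. Pulled straight up it jams; it comes free along the peg.
- roll_large: Loose white label roll, a plain tube: outside 58 mm, 36 mm wide, 40 mm bore in a brown core, 50 to 120 g. Hangs on the sloping peg of stand_large: one end face flat on the plate, bore resting on the peg's top side. Origin: centre of that end face; z along its axis, away from the plate. Grip across the outside. Pulled straight up it jams; it comes free along the peg.
- roll_small_centre (a point): Centre of the small-core roll, on its axis, 18 mm from either end face.
- roll_large_centre (a point): Centre of the large-core roll, on its axis, 18 mm from either end face.
- stand_small: Fixed blue peg stand that holds roll_small at first; the two are alike and change places. Origin on the table under the peg's foot, z up; base 110 x 86 x 8 mm. Sloping plate, 92 mm up the slope, 86 mm wide. Its normal, also the peg's axis, leans 35 deg from vertical to the stand's -x: (-0.574, 0, 0.819) in its frame; its y is level, across the slope.
- stand_large: Fixed blue peg stand that holds roll_large at first; the two are alike and change places. Origin on the table under the peg's foot, z up; base 110 x 86 x 8 mm. Sloping plate, 92 mm up the slope, 86 mm wide. Its normal, also the peg's axis, leans 35 deg from vertical to the stand's -x: (-0.574, 0, 0.819) in its frame; its y is level, across the slope.
- stand_small_peg (a point): Foot of the peg on the plate's face, 90 mm above the table. Peg 13.6 mm diameter, 50 mm long, along (-0.574, 0, 0.819) of the stand. Up the slope is (0.819, 0, 0.574); a 7 mm high lip lies 34 to 44 mm up the slope from here. The grey drawer box between the stands and the spindles is 130 mm high, 172 mm with the label roll on it: carry things over it. A glove rack hangs on the far wall.
- stand_large_peg (a point): Foot of the peg on the plate's face, 90 mm above the table. Peg 13.6 mm diameter, 50 mm long, along (-0.574, 0, 0.819) of the stand. Up the slope is (0.819, 0, 0.574); a 7 mm high lip lies 34 to 44 mm up the slope from here. The grey drawer box between the stands and the spindles is 130 mm high, 172 mm with the label roll on it: carry things over it. A glove rack hangs on the far wall.
- spindle_thin: Fixed stand: base disc 76 x 8 mm with a grey post, on it an upright aluminium spindle, 20 mm diameter, that fits roll_small with 3 mm play all round. Origin on the table on its axis, z up. On it a red stop collar, 44 mm diameter, 8 mm thick, clamped tight: its top, where the roll shall rest, is 125 to 149 mm above the table, different each time, and not reported: feel for it.
- spindle_thick: Fixed stand: base disc 76 x 8 mm with a grey post, on it an upright aluminium spindle, 34 mm diameter, that fits roll_large with 3 mm play all round. Origin on the table on its axis, z up. On it a red stop collar, 53 mm diameter, 8 mm thick, clamped tight: its top, where the roll shall rest, is 125 to 149 mm above the table, different each time, and not reported: feel for it.
- spindle_thin_tip (a point): Centre of the top of the thin spindle, 184 mm above the table; its last 6 mm taper by 5 mm in radius.
- spindle_thick_tip (a point): Centre of the top of the thick spindle, 184 mm above the table; its last 6 mm taper by 5 mm in radius.
- ink_pad: Bystander: closed blue and black ink pad, 69 x 84 x 19 mm, loose; origin centre of its underside.
- product_pack: Bystander: red and white striped product pack, 60 x 88 x 28 mm, loose; origin centre of its underside.
- glue_stick: Bystander: standing glue stick with yellow ends, 28 mm diameter, 99 mm tall, loose; origin centre of its underside.
Not all that is in view belongs to the job. What is shaped like the spindle_thick but orange is not meant.

How it is judged:
By the outcome, as a careful person would: the job done as asked, in the order asked, and still so for the second after the job is handed in, with the robot touching nothing.
It also fails if it takes over 72 s, if anything falls off the work surface, if the arm or the gripper's body presses on something with over 40 N, if the wrist force passes 120 N, or if a joint passes its speed limit or range.

### The arm

A 6-joint arm with a two-finger parallel gripper is mounted at the origin on the work surface; the furniture and walls round the work are solid. World frame = base frame: x ahead of the robot, y to its left, z up, the work surface at z = 0. Lengths are in m, angles in rad, forces in N, time in s.
With the tool pointing down it reaches from about 0.35 to 0.975 m from the base axis. Payload 4.9 kg.
Tool frame: the origin (TCP) lies at the very end of the fingers, on their centre line; the grasp point (between the pads) lies 19 mm behind it (ctrl.grasp_offset is the distance from the TCP to the grasp point, in m); z points along the fingers, y is the line along which they close (so a half turn about z gives the same grasp; the last joint's range is limited). The gripper opens to 85 mm and grips with 20 to 120 N. Pads are 22 mm wide; open, the fingers measure 114 mm over their backs; the gripper's body (76 mm by 85 mm) begins 54 mm behind the grasp point. The pads swing forward as they close: fully open they stand 13 mm farther back than shut.
Start: joints at [0.985, 0.053, 1.613, -0, 1.476, -0.119], TCP at [0.281, 0.558, 0.231] pointing down, gripper open.
Joint ranges: [-3.01, 3.01], [-1.01, 2.22], [0.06, 2.58], [-1.02, 4.17], [0.09, 2.62], [-3.14, 3.14]. Speed limits (rad/s): [2.57, 2.57, 3.14, 3.14, 3.14, 3.14].

### API

Orientations are given as a rotation vector (axis times angle).
In Python, from station import ctrl, optics gives the robot as it stands.
- The arm moves only by the shell command python3 -m handwheel 'ROWS' [OPENING] [FORCE]. ROWS is JSON, a list of rows, each an object of numbers: "tx", "ty", "tz": the shift along the tool's x, y, z in mm; "roll": the turn about the tool's z in rad. A call has 1 to 12 rows; each row shifts and turns the commanded pose from where the row before left it, along the tool's axes as they then stand; what a row does not reach is not made up. A row lasts 1/12 s, in which the tool goes at most 41.7 mm and 7.16 degrees, less where a joint would pass 70% of its speed; a pose out of reach is approached as far as the arm can. A call with a gripper value outside its range is refused whole. OPENING is the finger opening in mm, from 0 to 85.4, set as the call begins (- or left out, the last holds). The fingers move at their own pace and stop on an object; FORCE is the grip in N (left out, the last holds). Time passes only in rows, so rows that do not move let the fingers close. It gives the time, the measured TCP pose, the force, the opening and the grip force at its end, in the units of the state.
- ctrl.get_obs(): the state, without advancing time (a new reading comes with each control period).
- optics.get_image(name): name is "scene" or "top"; returns (picture, depth): 420x560x3 uint8, red, green, blue; 420x560 float32, m along the optical axis (not along the pixel's ray), 0 where there is no reading.
- optics.camera_params(name): a dict with "mtx" (3x3 intrinsics, pixels), "k1" (the pictures are not rectified: a ray, as slopes to the right and down, at radius r is drawn at 1 + k1 r^2 times it, then the intrinsics apply), "extrinsics" (4x4, takes a point from camera to world coordinates). Camera axes: x right, y down, z forward; pixel columns grow to the right and rows downward; lengths in m; the calibration is good to about 2 mm. A picture is of the moment at which its call begins. camera_params takes no time and is no camera call.
- ctrl.finish_job(): hands the job in; it is judged then, once.
The state is a dict: "t": time; "q": joint angles; "dq": joint speeds; "effort": joint torques, N m; "tool_pos": TCP position; "tool_rot": TCP orientation; "contact_force": force on the tool from outside, world axes, zero at the start; "wrist_torque": the same for the moment, N m; "opening": finger opening in m; "grip_force": force on a finger pad.
Only numpy, scipy, OpenCV 4.12 (cv2) and the standard library are available. Lean on these libraries where they do the work, as an engineer would, in place of code of your own. Each camera call takes 0.05 s, during which the arm holds its last target. There are 200 camera calls.

## Working session

There is one attempt and no reset: what is moved stays moved. The work goes in short steps, Python scripts to look and compute and a shell command to move; the robot and the scene stay as the last step left them, time stands still between calls to the robot, and variables do not carry over. Pictures are saved under pics/ and viewed, at most 10 in all, crops included, and the job is handed in when it is done.

```bash
mkdir -p pics; ls
python3 - <<'E'
from station import ctrl, optics
import cv2,numpy as np
for n in ("scene","top"):
    p,d=optics.get_image(n); cv2.imwrite(f"pics/{n}0.png",p[:,:,::-1]); np.savez(f"{n}0.npz",p=p,d=d)
    c=optics.camera_params(n); print(n,c)
a,b=[cv2.imread(f"pics/{n}0.png") for n in("scene","top")]
o=ctrl.get_obs(); print(o["tool_pos"],o["tool_rot"],o["t"],o["contact_force"])
E
```

```text
pics
scene {'mtx': array([[541.18244433,   0.        , 274.62639877],
       [  0.        , 541.18244433, 217.01007893],
       [  0.        ,   0.        ,   1.        ]]), 'k1': -0.21083743215316925, 'extrinsics': array([[ 0.59070937, -0.63361381,  0.49959582, -0.14413607],
       [-0.80688021, -0.46186114,  0.36827791, -0.45670422],
       [-0.00260208, -0.62065919, -0.78407614,  1.0402452 ],
       [ 0.        ,  0.        ,  0.        ,  1.        ]])}
top {'mtx': array([[396.27885962,   0.        , 284.49992641],
       [  0.        , 396.27885962, 205.99833251],
       [  0.        ,   0.        ,   1.        ]]), 'k1': -0.014316510883656826, 'extrinsics': array([[-0.01741457, -0.9946354 ,  0.10196639,  0.34837321],
       [-0.99984259,  0.0176699 ,  0.00160131, -0.01505023],
       [-0.00339446, -0.10192246, -0.99478656,  1.00778251],
       [ 0.        ,  0.        ,  0.        ,  1.        ]])}
[0.28095829 0.5576664  0.23019947] [-7.26460081e-01 -3.05582382e+00  2.68256558e-03] 0.1 [ 1.17365301 -0.23788947 -0.77663788]
```

View pics/scene0.png

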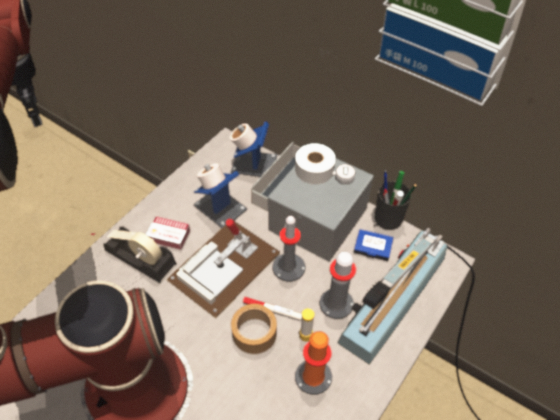

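View pics/top0.png

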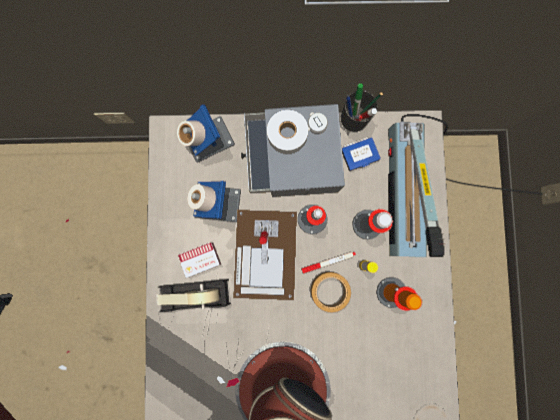

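The two rolls hang on the blue stands at top-image (191,132) and (202,198). For the spindles, the grey posts at top (316,214) and (380,221) fit as thin and thick. The orange one at (410,300) is the decoy. The roll on the drawer box at (288,130) and the tape ring at (331,292) are not on pegs, so they aren't meant. I'll confirm this in one enlarged crop.

```bash
cat > h.py <<'E'
import numpy as np,cv2
from station import ctrl,optics
def cam(n): 
    c=optics.camera_params(n); return c["mtx"],c["k1"],c["extrinsics"]
def slopes(n,uv):
    K,k,E=cam(n); uv=np.atleast_2d(uv).astype(float)
    d=np.c_[(uv[:,0]-K[0,2])/K[0,0],(uv[:,1]-K[1,2])/K[1,1]]; s=d.copy()
    for _ in range(30): s=d/(1+k*(s**2).sum(1,keepdims=True))
    return s
def onplane(n,uv,z):
    E=cam(n)[2]; s=slopes(n,uv); r=np.c_[s,np.ones(len(s))]@E[:3,:3].T
    return E[:3,3]+r*((z-E[2,3])/r[:,2])[:,None]
def cloud(n,d,m):
    v,u=np.nonzero(m&(d>0)); s=slopes(n,np.c_[u,v]); E=cam(n)[2]
    return (np.c_[s,np.ones(len(s))]*d[v,u][:,None])@E[:3,:3].T+E[:3,3], np.c_[u,v]
E
python3 - <<'E'
from h import *
t=cv2.imread("pics/top0.png"); s=cv2.imread("pics/scene0.png")
def c(im,u,v,w=50,h=37): return cv2.resize(im[v-h:v+h,u-w:u+w],(400,296),interpolation=cv2.INTER_CUBIC)
cv2.imwrite("pics/crop1.png",np.vstack([np.hstack([c(t,205,135),c(t,205,200)]),np.hstack([c(t,350,215,60,44),c(s,225,170,76,56)])]))
E
```

```text
(no output)
```

View pics/crop1.png

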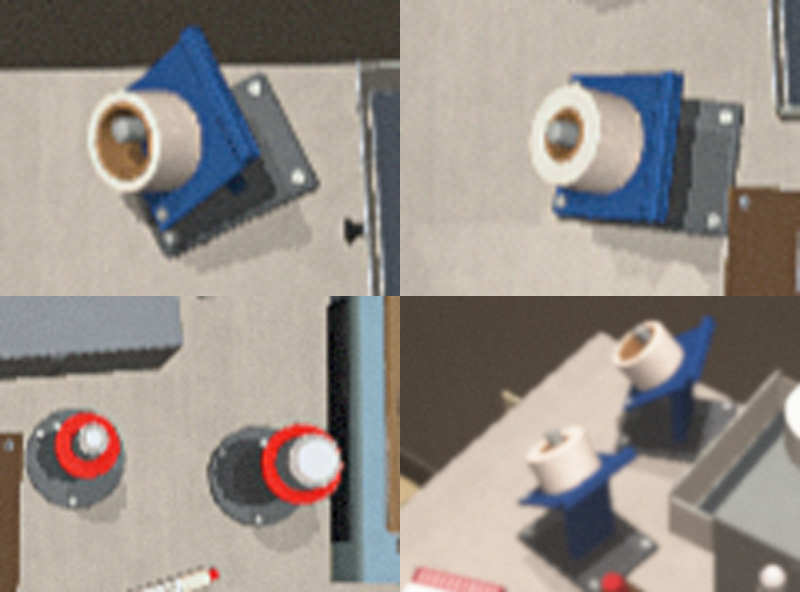

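The large-core roll is on the far stand at top (191,132), and the small-core roll is on the near stand at top (202,198). The thin grey spindle is at (316,214) and the thick one at (380,221), as expected. Next I'll measure poses.

Run:
```python
from h import *
from scipy.optimize import least_squares
W={"scene":{"large":(225,120,280,185),"small":(190,155,245,230)},"top":{"large":(172,100,240,165),"small":(180,175,245,228)}}
for r,b in(("large",40),("small",26)):
  P={}
  for n in("top","scene"):
    z=np.load(f"{n}0.npz");p,d=z["p"].astype(int),z["d"]
    u0,v0,u1,v1=W[n][r];w=np.zeros(d.shape,bool);w[v0:v1,u0:u1]=1
    R,G,B=p[...,0],p[...,1],p[...,2]
    blue=w&(B>R+50)&(B>90); X,_=cloud(n,d,blue)
    med=np.median(X,0)
    X=X[(np.linalg.norm(X-med,axis=1)<.06)&(X[:,2]>.05)]
    f=lambda a:(np.c_[np.cos(a[0])*np.sin(a[1])+0*X[:,0],np.sin(a[0])*np.sin(a[1])+0*X[:,0],np.cos(a[1])+0*X[:,0]]*X).sum(1)-a[2]
    s=least_squares(f,[1.57,.6,.3],loss="soft_l1",f_scale=.002).x
    al=cv2.minAreaRect(cv2.findContours(blue.astype(np.uint8),0,2)[0][0])
    print(r,n,"plate n=",len(X),"az",np.degrees(s[0]),"tilt",np.degrees(s[1]),"med",med.round(3))
    wht=w&~(B>R+15); Y,_=cloud(n,d,wht); Y=Y[(Y[:,2]>.085)&(np.linalg.norm(Y-med,axis=1)<.1)]
    P[n]=(s[0],Y)
    # roll fit with fixed tilt 35, az free: outer cylinder + face
  for n in("top","scene","both"):
    Y=P[n][1] if n!="both" else np.vstack([P[k][1] for k in("top","scene")])
    az0=np.mean([P[k][0] for k in P])
    def fit(azfree):
      def g(a):
        az=a[3] if azfree else az0
        t=np.radians(35);ax=np.array([np.cos(az)*np.sin(t),np.sin(az)*np.sin(t),np.cos(t)])
        q=Y-a[:3];h=q@ax;rad=np.linalg.norm(q-np.outer(h,ax),axis=1)
        # distance to solid tube surface: outer wall or outer face
        dr=rad-.029;dh=np.abs(h)-.018
        sd=np.where((dr>0)&(dh>0),np.hypot(dr,dh),np.maximum(dr,dh))
        return sd
      return least_squares(g,[*np.median(Y,0)-[0,0,.012],az0],loss="cauchy",f_scale=.0015)
    for fr in(0,1):
      s=fit(fr);print("  ",n,len(Y),"centre",s.x[:3].round(4),"az",np.degrees(s.x[3]).round(1),"med|r|",np.median(abs(s.fun)).round(4))
for k,boxes in(("thin",{"top":(295,195,335,240),"scene":(265,205,315,285)}),("thick",{"top":(350,200,402,245),"scene":(318,245,362,320)})):
  for n,(u0,v0,u1,v1) in boxes.items():
    z=np.load(f"{n}0.npz");p,d=z["p"].astype(int),z["d"];w=np.zeros(d.shape,bool);w[v0:v1,u0:u1]=1
    X,uv=cloud(n,d,w);m=(X[:,2]>.181)&(X[:,2]<.2)
    R,G,B=p[...,0],p[...,1],p[...,2];red=w&(R>150)&(G<80)&(B<80);C,_=cloud(n,d,red)
    print(k,n,"tip",X[m].mean(0).round(4),m.sum(),"rayTip",onplane(n,uv[m].mean(0),.184).round(4),"maxz",X[:,2].max().round(3),"collar z pct",np.percentile(C[:,2],[5,50,75,90,97]).round(4),"minmaxmid",((np.percentile(X[m],2,0)+np.percentile(X[m],98,0))/2).round(4))
```

```text
large top plate n= 539 az 114.37856129615783 tilt 39.53444006568884 med [0.628 0.168 0.104]
large scene plate n= 238 az 114.94302035812021 tilt 39.73300059477836 med [0.609 0.16  0.114]
   top 574 centre [0.6179 0.2049 0.0971] az 114.7 med|r| 0.001
   top 574 centre [0.6179 0.2049 0.0971] az 115.1 med|r| 0.001
   scene 549 centre [0.6192 0.2066 0.0979] az 114.7 med|r| 0.0019
   scene 549 centre [0.6192 0.2066 0.0979] az 113.4 med|r| 0.0018
   both 1123 centre [0.6183 0.2055 0.0974] az 114.7 med|r| 0.0015
   both 1123 centre [0.6184 0.2055 0.0974] az 114.5 med|r| 0.0015
small top plate n= 457 az 82.09315938011903 tilt 39.38635667458037 med [0.451 0.144 0.104]
small scene plate n= 188 az 83.45307329677603 tilt 39.1955983436281 med [0.446 0.133 0.116]
   top 597 centre [0.4646 0.179  0.1012] az 82.8 med|r| 0.0009
   top 597 centre [0.4646 0.179  0.1012] az 83.9 med|r| 0.0009
   scene 487 centre [0.4642 0.1804 0.1011] az 82.8 med|r| 0.0012
   scene 487 centre [0.4642 0.1804 0.1011] az 83.3 med|r| 0.0012
   both 1084 centre [0.4644 0.1795 0.1012] az 82.8 med|r| 0.001
   both 1084 centre [0.4644 0.1795 0.1012] az 83.4 med|r| 0.001
thin top tip [ 0.418  -0.0823  0.1836] 41 rayTip [[ 0.418  -0.0822  0.184 ]] maxz 0.187 collar z pct [0.1257 0.1294 0.1303 0.1312 0.1322] minmaxmid [ 0.4181 -0.0825  0.1838]
thin scene tip [ 0.4163 -0.0828  0.1833] 27 rayTip [[ 0.4159 -0.0831  0.184 ]] maxz 0.186 collar z pct [0.0706 0.1286 0.1297 0.1307 0.1316] minmaxmid [ 0.417  -0.0823  0.1835]
thick top tip [ 0.4015 -0.2214  0.1839] 153 rayTip [[ 0.4015 -0.2213  0.184 ]] maxz 0.188 collar z pct [0.141  0.1453 0.1464 0.1474 0.1485] minmaxmid [ 0.4011 -0.222   0.1838]
thick scene tip [ 0.4006 -0.2213  0.1841] 149 rayTip [[ 0.4007 -0.2213  0.184 ]] maxz 0.206 collar z pct [0.1407 0.1446 0.1459 0.1471 0.1482] minmaxmid [ 0.4009 -0.2212  0.1844]
```

```bash
cat >> h.py <<'E'
from scipy.spatial.transform import Rotation as Ro
def go(x,y,z,az=None):
    """shifts (mm, in tool axes now) and roll (rad) taking the TCP to x,y,z with tool x at azimuth az (mod 180)"""
    o=ctrl.get_obs(); R=Ro.from_rotvec(o["tool_rot"]).as_matrix(); p=np.array(o["tool_pos"])
    print("t",round(o["t"],2),"pos",p.round(4),"az tool x",np.degrees(np.arctan2(R[1,0],R[0,0])).round(2),"down",R[:,2].round(3),"q6",round(o["q"][5],2),"F",np.round(o["contact_force"],1),"open",round(o["opening"],4),"grip",round(o["grip_force"],1))
    print("shift mm",(R.T@(np.array([x,y,z])-p)*1e3).round(1))
    if az is not None:
        c=np.radians(az)-np.arctan2(R[1,0],R[0,0]); c=(c+np.pi/2)%np.pi-np.pi/2
        print("roll about tool z",-c.round(3),"(tool z down)  or",-(c-np.sign(c)*np.pi).round(3))
E
python3 - <<'E'
from h import *
print(ctrl.grasp_offset)
go(.4649,.1841,.22,83.3)
E
```

```text
0.0187
t 0.1 pos [0.281  0.5577 0.2302] az tool x 153.25 down [-0.001 -0.002 -1.   ] q6 -0.12 F [ 1.2 -0.2 -0.8] open 0.0853 grip 0.0
shift mm [-332.4 -250.8   10.6]
roll about tool z 1.221 (tool z down)  or -1.921
```

```bash
python3 -m handwheel '[{"tx":-30,"ty":-23},{"tx":-30,"ty":-23},{"tx":-30,"ty":-23},{"tx":-30,"ty":-23},{"tx":-30,"ty":-23},{"tx":-30,"ty":-23},{"tx":-30,"ty":-23},{"tx":-30,"ty":-23},{"tx":-30,"ty":-23},{"tx":-30,"ty":-23},{"tx":-32,"ty":-21}]' 85 20
python3 -m handwheel '[{"roll":0.122},{"roll":0.122},{"roll":0.122},{"roll":0.122},{"roll":0.122},{"roll":0.122},{"roll":0.122},{"roll":0.122},{"roll":0.122},{"roll":0.122},{}]'
python3 -c "
from h import *
go(.4649,.1841,.0888,83.3)"
```

```text
t 0.1 pos [0.281  0.5577 0.2302] az tool x 153.25 down [-0.001 -0.002 -1.   ] q6 -0.12 F [ 1.2 -0.2 -0.8] open 0.0853 grip 0.0
shift mm [-332.4 -250.6  141.8]
roll about tool z 1.221 (tool z down)  or -1.921$[0]: bad value
$[0]: bad value
```

```bash
python3 -m handwheel '[{"tx":-30,"ty":-23,"tz":0,"roll":0},{"tx":-30,"ty":-23,"tz":0,"roll":0},{"tx":-30,"ty":-23,"tz":0,"roll":0},{"tx":-30,"ty":-23,"tz":0,"roll":0},{"tx":-30,"ty":-23,"tz":0,"roll":0},{"tx":-30,"ty":-23,"tz":0,"roll":0},{"tx":-30,"ty":-23,"tz":0,"roll":0},{"tx":-30,"ty":-23,"tz":0,"roll":0},{"tx":-30,"ty":-23,"tz":0,"roll":0},{"tx":-30,"ty":-23,"tz":0,"roll":0},{"tx":-32,"ty":-21,"tz":0,"roll":0}]' 85 20
python3 -c "
from h import *
go(.4649,.1841,.0888,83.3)"
```

```text
t: 1.02
tool_pos: [0.4647, 0.1827, 0.2309]
tool_rot: [-0.726, -3.056, 0.0]
contact_force: [1.5, 0.4, 0.5]
opening: 0.085
grip_force: 0.0
t 1.02 pos [0.4647 0.1827 0.2309] az tool x 153.26 down [-0. -0. -1.] q6 -0.88 F [1.5 0.4 0.5] open 0.085 grip 0.0
shift mm [  0.4   1.3 142.1]
roll about tool z 1.221 (tool z down)  or -1.921
```

```bash
python3 -m handwheel '[{"tx":0,"ty":0,"tz":0,"roll":0.122},{"tx":0,"ty":0,"tz":0,"roll":0.122},{"tx":0,"ty":0,"tz":0,"roll":0.122},{"tx":0,"ty":0,"tz":0,"roll":0.122},{"tx":0,"ty":0,"tz":0,"roll":0.122},{"tx":0,"ty":0,"tz":0,"roll":0.122},{"tx":0,"ty":0,"tz":0,"roll":0.122},{"tx":0,"ty":0,"tz":0,"roll":0.122},{"tx":0,"ty":0,"tz":0,"roll":0.122},{"tx":0,"ty":0,"tz":0,"roll":0.122},{"tx":0,"ty":0,"tz":0,"roll":0}]' 
python3 -c "
from h import *
go(.4649,.1841,.0888,83.3)"
```

```text
t: 1.93
tool_pos: [0.4645, 0.1845, 0.2307]
tool_rot: [-2.348, -2.086, 0.001]
contact_force: [0.2, -0.0, 0.2]
opening: 0.0848
grip_force: 0.0
t 1.93 pos [0.4645 0.1845 0.2307] az tool x 83.24 down [-0.001 -0.    -1.   ] q6 0.35 F [ 0.2 -0.   0.2] open 0.0848 grip 0.0
shift mm [ -0.3   0.6 141.9]
roll about tool z -0.001 (tool z down)  or 3.141
```

```bash
python3 -m handwheel '[{"tx":0,"ty":0.6,"tz":25,"roll":0},{"tx":0,"ty":0,"tz":25,"roll":0},{"tx":0,"ty":0,"tz":25,"roll":0},{"tx":0,"ty":0,"tz":25,"roll":0},{"tx":0,"ty":0,"tz":15,"roll":0},{"tx":0,"ty":0,"tz":12,"roll":0},{"tx":0,"ty":0,"tz":8,"roll":0},{"tx":0,"ty":0,"tz":6,"roll":0},{"tx":0,"ty":0,"tz":0,"roll":0}]' 85 20
python3 -m handwheel '[{"tx":0,"ty":0,"tz":0,"roll":0},{"tx":0,"ty":0,"tz":0,"roll":0},{"tx":0,"ty":0,"tz":0,"roll":0},{"tx":0,"ty":0,"tz":0,"roll":0},{"tx":0,"ty":0,"tz":0,"roll":0},{"tx":0,"ty":0,"tz":0,"roll":0},{"tx":0,"ty":0,"tz":0,"roll":0},{"tx":0,"ty":0,"tz":0,"roll":0}]' 50 20
python3 -c "
from h import *
go(.4649,.1841,.0888,83.3)
p,d=optics.get_image('top');cv2.imwrite('pics/top1.png',p[:,:,::-1]);q,d=optics.get_image('scene')
f=lambda im,u,v:cv2.resize(im[v-50:v+50,u-65:u+65,::-1],(390,300),interpolation=2)
cv2.imwrite('pics/g1.png',np.hstack([f(p,205,190),f(q,215,185)]))"
```

```text
t: 2.68
tool_pos: [0.465, 0.1844, 0.0895]
tool_rot: [-2.345, -2.09, 0.002]
contact_force: [-0.7, 0.4, 0.1]
opening: 0.0848
grip_force: 0.0
t: 3.35
tool_pos: [0.4664, 0.1847, 0.0919]
tool_rot: [2.345, 2.088, 0.003]
contact_force: [0.2, 0.0, 5.9]
opening: 0.0577
grip_force: 21.9
t 3.35 pos [0.4664 0.1847 0.0919] az tool x 83.36 down [ 0.002  0.    -1.   ] q6 0.34 F [0.2 0.  5.9] open 0.0577 grip 21.9
shift mm [-0.8 -1.5  3.1]
roll about tool z 0.001 (tool z down)  or -3.141
```

View pics/g1.png

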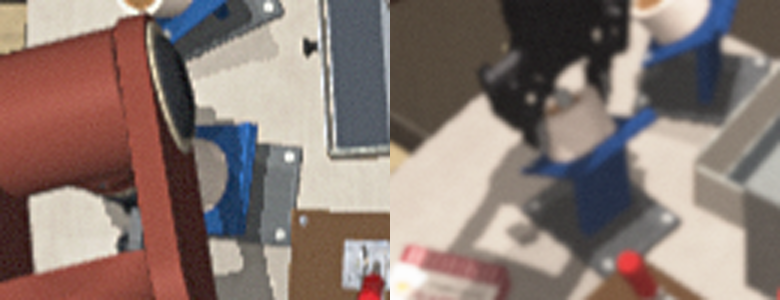

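The grip shows 57.7 mm and 22 N on the roll, and the pictures show the pads either side of it. There is 6 N of upward load, which is acceptable. Now I'll draw it off along the peg.

```bash
python3 -m handwheel '[{"tx":1.1,"ty":0,"tz":-1.6,"roll":0},{"tx":1.1,"ty":0,"tz":-1.6,"roll":0},{"tx":0.9,"ty":0,"tz":-3.0,"roll":0},{"tx":0.9,"ty":0,"tz":-3.0,"roll":0},{"tx":0.9,"ty":0,"tz":-3.0,"roll":0},{"tx":1.7,"ty":0,"tz":-2.5,"roll":0}]'
python3 -m handwheel '[{"tx":2.9,"ty":0,"tz":-4.1,"roll":0},{"tx":4,"ty":0,"tz":-5.7,"roll":0},{"tx":4,"ty":0,"tz":-5.7,"roll":0},{"tx":4,"ty":0,"tz":-5.7,"roll":0},{"tx":4,"ty":0,"tz":-5.7,"roll":0},{"tx":4,"ty":0,"tz":-5.7,"roll":0},{"tx":4,"ty":0,"tz":-5.7,"roll":0},{"tx":4,"ty":0,"tz":-5.7,"roll":0},{"tx":0,"ty":0,"tz":0,"roll":0}]'
python3 -c "
from h import *
go(.40,.155,.21,83.3)
p,d=optics.get_image('top');cv2.imwrite('pics/top2.png',p[:,:,::-1]);q,d=optics.get_image('scene')
f=lambda im,u,v:cv2.resize(im[v-50:v+50,u-65:u+65,::-1],(390,300),interpolation=2)
cv2.imwrite('pics/g2.png',np.hstack([f(p,205,190),f(q,215,165)]))
# free table spots
for uv in((172,222),(165,165),(345,235),(440,340),(198,260),(240,225)): print(uv,onplane('top',uv,0).round(3))"
```

```text
t: 3.95
tool_pos: [0.466, 0.1914, 0.1052]
tool_rot: [-2.346, -2.089, -0.0]
contact_force: [0.7, 0.0, -0.8]
opening: 0.0578
grip_force: 21.6
t: 4.7
tool_pos: [0.4707, 0.2227, 0.1508]
tool_rot: [2.345, 2.089, 0.004]
contact_force: [-0.1, -0.2, -0.2]
opening: 0.0584
grip_force: 21.6
t 4.7 pos [0.4707 0.2227 0.1508] az tool x 83.39 down [ 0.003  0.001 -1.   ] q6 0.41 F [-0.1 -0.2 -0.2] open 0.0584 grip 21.6
shift mm [-75.3 -62.3 -59.4]
roll about tool z 0.002 (tool z down)  or -3.14
(172, 222) [[0.416 0.274 0.   ]]
(165, 165) [[0.564 0.294 0.   ]]
(345, 235) [[ 0.375 -0.166  0.   ]]
(440, 340) [[ 0.111 -0.393  0.   ]]
(198, 260) [[0.318 0.207 0.   ]]
(240, 225) [[0.405 0.101 0.   ]]
```

View pics/g2.png

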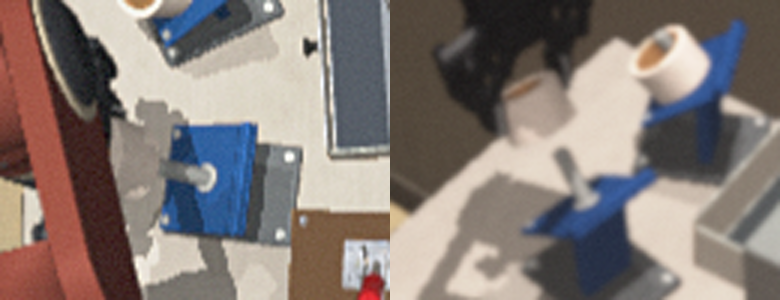

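The roll is off the peg and looks more upright than before. I'll measure its tilt in the gripper.

```bash
cat >> h.py <<'E'
from scipy.optimize import least_squares
def tilt(az,guess,box):
    p,d=optics.get_image("scene");p=p.astype(int);u0,v0,u1,v1=box
    w=np.zeros(d.shape,bool);w[v0:v1,u0:u1]=1
    Y,uv=cloud("scene",d,w&(p.min(2)>70)); guess=np.array(guess); Y=Y[np.linalg.norm(Y-guess,axis=1)<.045]
    def g(a):
        ax=np.array([np.cos(az)*np.sin(a[3]),np.sin(az)*np.sin(a[3]),np.cos(a[3])])
        q=Y-a[:3];h=q@ax;r=np.linalg.norm(q-np.outer(h,ax),axis=1);dr=r-.029;dh=abs(h)-.018
        return np.where((dr>0)&(dh>0),np.hypot(dr,dh),np.maximum(dr,dh))
    for t0 in(.6,.0):
        s=least_squares(g,[*guess,t0],loss="cauchy",f_scale=.0015); print(len(Y),"centre",s.x[:3].round(4),"tilt deg",np.degrees(s.x[3]).round(1),"med",np.median(abs(s.fun)).round(4))
E
python3 -c "
from h import *
tilt(np.radians(83.3),[.47,.22,.163],(180,110,240,190))
go(.44,.29,.10)"
```

```text
504 centre [0.4688 0.2167 0.159 ] tilt deg 35.7 med 0.0012
504 centre [0.4688 0.2167 0.159 ] tilt deg 35.7 med 0.0012
t 4.85 pos [0.4696 0.2217 0.1488] az tool x 83.36 down [-0. -0. -1.] q6 0.41 F [-0.1  0.9 -0.6] open 0.0584 grip 21.6
shift mm [ 64.4 -37.3  48.8]
```

```bash
python3 -m handwheel '[{"tx":18,"ty":-9,"tz":0,"roll":0},{"tx":18,"ty":-9,"tz":5,"roll":0},{"tx":18,"ty":-9,"tz":15,"roll":0},{"tx":15,"ty":-9,"tz":20,"roll":0},{"tx":0,"ty":0,"tz":25,"roll":0},{"tx":0,"ty":0,"tz":25,"roll":0},{"tx":0,"ty":0,"tz":15,"roll":0},{"tx":0,"ty":0,"tz":10,"roll":0},{"tx":0,"ty":0,"tz":4,"roll":0},{"tx":0,"ty":0,"tz":0,"roll":0}]'
python3 -m handwheel '[{"tx":0,"ty":0,"tz":2,"roll":0},{"tx":0,"ty":0,"tz":2,"roll":0},{"tx":0,"ty":0,"tz":2,"roll":0},{"tx":0,"ty":0,"tz":0,"roll":0}]'
```

```text
t: 5.68
tool_pos: [0.4414, 0.294, 0.029]
tool_rot: [-2.346, -2.088, 0.003]
contact_force: [-0.4, 0.2, -0.3]
opening: 0.0585
grip_force: 21.8
t: 6.02
tool_pos: [0.4423, 0.2946, 0.0244]
tool_rot: [2.346, 2.089, 0.001]
contact_force: [0.8, -0.5, -0.3]
opening: 0.0584
grip_force: 21.8
```

```bash
python3 -m handwheel '[{"tx":0,"ty":0,"tz":2,"roll":0},{"tx":0,"ty":0,"tz":1,"roll":0},{"tx":-1,"ty":0,"tz":1,"roll":0},{"tx":-2,"ty":0,"tz":0.7,"roll":0},{"tx":-2,"ty":0,"tz":0.7,"roll":0},{"tx":-2.5,"ty":0,"tz":1,"roll":0},{"tx":0,"ty":0,"tz":0,"roll":0}]'
python3 -m handwheel '[{"tx":-2.2,"ty":0,"tz":1.2,"roll":0},{"tx":-2.2,"ty":0,"tz":1.3,"roll":0},{"tx":-2.2,"ty":0,"tz":1.4,"roll":0},{"tx":-2,"ty":0,"tz":1.6,"roll":0},{"tx":-2,"ty":0,"tz":1.8,"roll":0},{"tx":-2,"ty":0,"tz":1.8,"roll":0},{"tx":0,"ty":0,"tz":0,"roll":0}]'
python3 -c "
from h import *
tilt(np.radians(83.3),[.442,.275,.018],(130,130,260,260))"
```

```text
t: 6.6
tool_pos: [0.4423, 0.2882, 0.0193]
tool_rot: [-2.346, -2.088, -0.006]
contact_force: [-2.0, 2.7, 5.7]
opening: 0.0579
grip_force: 22.5
t: 7.18
tool_pos: [0.4414, 0.2751, 0.0103]
tool_rot: [2.346, 2.088, 0.006]
contact_force: [-0.4, -1.3, 6.1]
opening: 0.0583
grip_force: 23.1
612 centre [0.4403 0.2743 0.0196] tilt deg 3.3 med 0.0024
612 centre [0.4403 0.2743 0.0196] tilt deg 3.3 med 0.0024
```

```bash
python3 -m handwheel '[{"tx":0,"ty":0,"tz":0,"roll":0},{"tx":0,"ty":0,"tz":0,"roll":0},{"tx":0,"ty":0,"tz":0,"roll":0},{"tx":0,"ty":0,"tz":0,"roll":0},{"tx":0,"ty":0,"tz":0,"roll":0}]' 75
python3 -m handwheel '[{"tx":0,"ty":0,"tz":-2,"roll":0},{"tx":0,"ty":0,"tz":0,"roll":0},{"tx":0,"ty":0,"tz":0,"roll":0},{"tx":0,"ty":0,"tz":0,"roll":0},{"tx":0,"ty":0,"tz":0,"roll":0},{"tx":0,"ty":0,"tz":0,"roll":0},{"tx":0,"ty":0,"tz":0,"roll":0}]' 50 20
python3 -m handwheel '[{"tx":0,"ty":0,"tz":-5,"roll":0},{"tx":0,"ty":0,"tz":-20,"roll":0},{"tx":0,"ty":0,"tz":-30,"roll":0},{"tx":0,"ty":0,"tz":-35,"roll":0},{"tx":0,"ty":0,"tz":-40,"roll":0},{"tx":0,"ty":0,"tz":-40,"roll":0},{"tx":0,"ty":0,"tz":-40,"roll":0},{"tx":0,"ty":0,"tz":-30,"roll":0},{"tx":0,"ty":0,"tz":0,"roll":0}]'
python3 -c "
from h import *
go(.4172,-.0826,.25)
o=ctrl.get_obs();p=o['tool_pos'];print(o['q'])
tilt(np.radians(83.3),[p[0],p[1],p[2]+.011],(100,30,300,260))"
```

```text
t: 7.65
tool_pos: [0.4393, 0.2744, 0.0082]
tool_rot: [-2.346, -2.089, 0.001]
contact_force: [-0.2, 0.0, -0.8]
opening: 0.0751
grip_force: 0.0
t: 8.23
tool_pos: [0.4399, 0.2746, 0.0109]
tool_rot: [2.346, 2.089, 0.001]
contact_force: [-0.6, -0.4, 4.0]
opening: 0.0582
grip_force: 21.9
t: 8.98
tool_pos: [0.4427, 0.2759, 0.2592]
tool_rot: [2.343, 2.086, 0.021]
contact_force: [1.0, 0.7, 0.2]
opening: 0.0584
grip_force: 22.0
t 8.98 pos [0.4427 0.2759 0.2592] az tool x 83.36 down [ 0.013  0.006 -1.   ] q6 0.53 F [1.  0.7 0.2] open 0.0584 grip 22.0
shift mm [-359.1   16.     6.9]
[ 4.14596152e-01 -2.22463216e-01  1.82527172e+00 -1.87969568e-05
  1.52482343e+00  5.30481517e-01]
565 centre [0.4423 0.2748 0.2669] tilt deg 1.3 med 0.001
565 centre [0.4423 0.2748 0.2669] tilt deg 1.3 med 0.001
```

```bash
python3 -m handwheel '[{"tx":-20,"ty":1.6,"tz":0,"roll":0},{"tx":-34,"ty":1.6,"tz":0,"roll":0},{"tx":-34,"ty":1.6,"tz":0,"roll":0},{"tx":-34,"ty":1.6,"tz":0,"roll":0},{"tx":-34,"ty":1.6,"tz":0,"roll":0},{"tx":-34,"ty":1.6,"tz":0,"roll":0},{"tx":-34,"ty":1.6,"tz":0,"roll":0},{"tx":-34,"ty":1.6,"tz":0,"roll":0},{"tx":-34,"ty":1.6,"tz":0,"roll":0},{"tx":-34,"ty":1.6,"tz":0,"roll":0},{"tx":-30,"ty":0,"tz":0,"roll":0},{"tx":0,"ty":0,"tz":0,"roll":0}]'
python3 -m handwheel '[{"tx":0,"ty":0,"tz":0,"roll":0},{"tx":0,"ty":0,"tz":0,"roll":0}]'
python3 -c "
from h import *
go(.4172,-.0826,.25)
o=ctrl.get_obs();p=o['tool_pos']
tilt(np.radians(83.3),[p[0],p[1],p[2]+.011],(180,50,400,300))"
```

```text
t: 10.03
tool_pos: [0.4127, -0.0847, 0.2481]
tool_rot: [-2.352, -2.08, 0.005]
contact_force: [0.4, 0.2, -0.9]
opening: 0.0582
grip_force: 21.9
t: 10.2
tool_pos: [0.4137, -0.0805, 0.2489]
tool_rot: [-2.345, -2.087, 0.001]
contact_force: [1.2, 0.9, -0.9]
opening: 0.0584
grip_force: 21.9
t 10.2 pos [ 0.4137 -0.0805  0.2489] az tool x 83.33 down [-0.002  0.001 -1.   ] q6 -0.25 F [ 1.2  0.9 -0.9] open 0.0584 grip 21.9
shift mm [-1.7  3.7 -1.2]
623 centre [ 0.4124 -0.0811  0.2559] tilt deg -0.1 med 0.0009
623 centre [ 0.4124 -0.0811  0.2559] tilt deg -0.1 med 0.0009
```

```bash
python3 -m handwheel '[{"tx":-1.6,"ty":3.8,"tz":0,"roll":0},{"tx":0,"ty":0,"tz":10,"roll":0},{"tx":0,"ty":0,"tz":15,"roll":0},{"tx":0,"ty":0,"tz":15,"roll":0},{"tx":0,"ty":0,"tz":7,"roll":0},{"tx":0,"ty":0,"tz":0,"roll":0},{"tx":0,"ty":0,"tz":0,"roll":0}]'
python3 -c "
from h import *
go(.4172,-.0826,.20)
o=ctrl.get_obs();p=o['tool_pos']
tilt(np.radians(83.3),[p[0],p[1],p[2]+.008],(180,100,400,320))
p,d=optics.get_image('scene');cv2.imwrite('pics/s3.png',cv2.resize(p[150:300,200:380,::-1],(720,600),interpolation=2))"
```

```text
t: 10.83
tool_pos: [0.4177, -0.0825, 0.203]
tool_rot: [-2.345, -2.089, 0.001]
contact_force: [0.9, 0.1, 0.2]
opening: 0.0583
grip_force: 21.9
t 10.83 pos [ 0.4177 -0.0825  0.203 ] az tool x 83.4 down [-0.001  0.    -1.   ] q6 -0.26 F [0.9 0.1 0.2] open 0.0583 grip 21.9
shift mm [-0.2 -0.5  3. ]
565 centre [ 0.4165 -0.083   0.2101] tilt deg -0.7 med 0.001
565 centre [ 0.4165 -0.083   0.2101] tilt deg -0.7 med 0.001
```

View pics/s3.png

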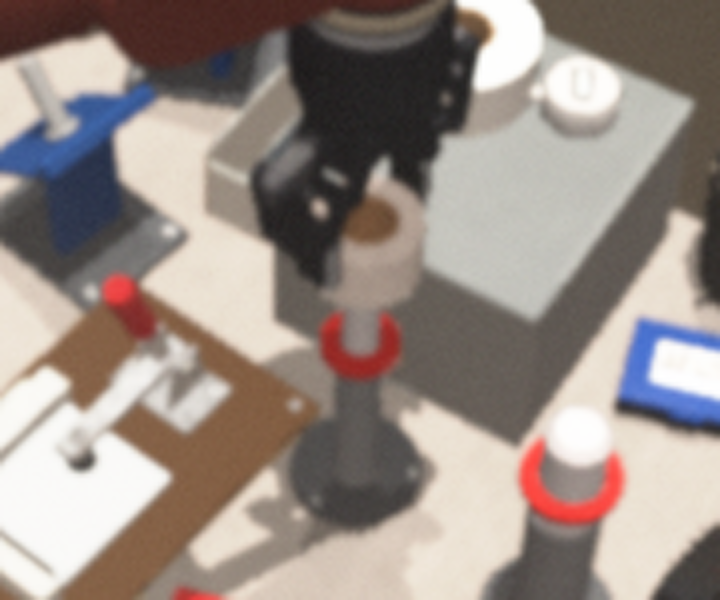

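The held roll sits upright right over the thin spindle. I'll lower it slowly and watch the force.

```bash
python3 -m handwheel '[{"tx":0,"ty":0,"tz":3,"roll":0},{"tx":0,"ty":0,"tz":3,"roll":0},{"tx":0,"ty":0,"tz":3,"roll":0},{"tx":0,"ty":0,"tz":3,"roll":0},{"tx":0,"ty":0,"tz":3,"roll":0},{"tx":0,"ty":0,"tz":3,"roll":0},{"tx":0,"ty":0,"tz":0,"roll":0}]'
python3 -c "
from h import *
go(.4172,-.0826,.20)
o=ctrl.get_obs();p=o['tool_pos']
tilt(np.radians(83.3),[p[0],p[1],p[2]+.008],(180,100,400,320))"
```

```text
t: 11.52
tool_pos: [0.4174, -0.0829, 0.1845]
tool_rot: [-2.346, -2.088, 0.001]
contact_force: [-1.0, 0.4, -1.1]
opening: 0.0582
grip_force: 21.9
t 11.52 pos [ 0.4174 -0.0829  0.1845] az tool x 83.35 down [-0.001  0.    -1.   ] q6 -0.26 F [-1.   0.4 -1.1] open 0.0582 grip 21.9
shift mm [  0.3  -0.3 -15.5]
557 centre [ 0.4162 -0.0834  0.1914] tilt deg -0.7 med 0.0009
557 centre [ 0.4162 -0.0834  0.1914] tilt deg -0.7 med 0.0009
```

```bash
python3 -m handwheel '[{"tx":0,"ty":0,"tz":4,"roll":0},{"tx":0,"ty":0,"tz":4,"roll":0},{"tx":0,"ty":0,"tz":4,"roll":0},{"tx":0,"ty":0,"tz":4,"roll":0},{"tx":0,"ty":0,"tz":4,"roll":0},{"tx":0,"ty":0,"tz":4,"roll":0},{"tx":0,"ty":0,"tz":4,"roll":0},{"tx":0,"ty":0,"tz":4,"roll":0},{"tx":0,"ty":0,"tz":3,"roll":0},{"tx":0,"ty":0,"tz":2,"roll":0},{"tx":0,"ty":0,"tz":0,"roll":0}]'
python3 -m handwheel '[{"tx":0,"ty":0,"tz":0.8,"roll":0},{"tx":0,"ty":0,"tz":0.8,"roll":0},{"tx":0,"ty":0,"tz":0.8,"roll":0},{"tx":0,"ty":0,"tz":0,"roll":0}]'
```

```text
t: 12.48
tool_pos: [0.4176, -0.0829, 0.1479]
tool_rot: [-2.346, -2.088, 0.001]
contact_force: [1.0, 0.1, -1.8]
opening: 0.0582
grip_force: 21.9
t: 12.82
tool_pos: [0.4179, -0.083, 0.1461]
tool_rot: [2.346, 2.089, -0.0]
contact_force: [-0.8, -0.1, -0.2]
opening: 0.0585
grip_force: 21.9
```

```bash
python3 -m handwheel '[{"tx":0,"ty":0,"tz":0.8,"roll":0},{"tx":0,"ty":0,"tz":0.8,"roll":0},{"tx":0,"ty":0,"tz":0,"roll":0}]'
```

```text
t: 13.07
tool_pos: [0.4178, -0.083, 0.1444]
tool_rot: [-2.346, -2.089, 0.0]
contact_force: [-0.6, -0.4, -0.6]
opening: 0.0585
grip_force: 21.9
```

```bash
python3 -m handwheel '[{"tx":0,"ty":0,"tz":0.8,"roll":0},{"tx":0,"ty":0,"tz":0.7,"roll":0},{"tx":0,"ty":0,"tz":0,"roll":0}]'; python3 -m handwheel '[{"tx":0,"ty":0,"tz":0.7,"roll":0},{"tx":0,"ty":0,"tz":0,"roll":0}]'; python3 -m handwheel '[{"tx":0,"ty":0,"tz":0.7,"roll":0},{"tx":0,"ty":0,"tz":0,"roll":0}]'
```

```text
t: 13.32
tool_pos: [0.4178, -0.083, 0.1428]
tool_rot: [-2.346, -2.089, 0.0]
contact_force: [-0.3, 0.0, -1.8]
opening: 0.0583
grip_force: 21.9
t: 13.48
tool_pos: [0.4178, -0.083, 0.1422]
tool_rot: [-2.346, -2.089, 0.0]
contact_force: [-0.8, -0.6, 0.0]
opening: 0.0583
grip_force: 21.9
t: 13.65
tool_pos: [0.4178, -0.083, 0.1415]
tool_rot: [-2.346, -2.089, 0.0]
contact_force: [0.4, 0.4, -0.1]
opening: 0.0582
grip_force: 21.9
```

```bash
python3 -m handwheel '[{"tx":0,"ty":0,"tz":0.6,"roll":0},{"tx":0,"ty":0,"tz":0,"roll":0}]'; python3 -m handwheel '[{"tx":0,"ty":0,"tz":0.6,"roll":0},{"tx":0,"ty":0,"tz":0,"roll":0}]'
```

```text
t: 13.82
tool_pos: [0.4178, -0.083, 0.1409]
tool_rot: [-2.346, -2.089, 0.0]
contact_force: [-0.1, 0.7, -0.6]
opening: 0.0583
grip_force: 21.9
t: 13.98
tool_pos: [0.4179, -0.083, 0.1403]
tool_rot: [-2.346, -2.089, 0.0]
contact_force: [-0.3, 0.3, -0.4]
opening: 0.058
grip_force: 21.9
```

```bash
python3 -m handwheel '[{"tx":0,"ty":0,"tz":0.6,"roll":0},{"tx":0,"ty":0,"tz":0,"roll":0}]'
```

```text
t: 14.15
tool_pos: [0.4178, -0.083, 0.1397]
tool_rot: [-2.346, -2.089, 0.0]
contact_force: [-0.4, 0.4, -0.6]
opening: 0.0582
grip_force: 21.9
```

```bash
python3 -m handwheel '[{"tx":0,"ty":0,"tz":0.6,"roll":0},{"tx":0,"ty":0,"tz":0,"roll":0}]'; python3 -m handwheel '[{"tx":0,"ty":0,"tz":0.6,"roll":0},{"tx":0,"ty":0,"tz":0,"roll":0}]'
```

```text
t: 14.32
tool_pos: [0.418, -0.0831, 0.1396]
tool_rot: [2.346, 2.089, 0.0]
contact_force: [-1.4, 0.9, 2.4]
opening: 0.058
grip_force: 22.1
t: 14.48
tool_pos: [0.4181, -0.0831, 0.1396]
tool_rot: [2.346, 2.089, -0.0]
contact_force: [-2.6, 0.8, 5.2]
opening: 0.0581
grip_force: 22.3
```

```bash
python3 -c "
from h import *
o=ctrl.get_obs();p=o['tool_pos']
tilt(np.radians(83.3),[p[0],p[1],p[2]+.008],(180,100,400,320))
go(*p)"
```

```text
560 centre [ 0.4177 -0.0826  0.1467] tilt deg -1.4 med 0.0012
560 centre [ 0.4177 -0.0826  0.1467] tilt deg -1.4 med 0.0012
t 14.53 pos [ 0.4181 -0.0831  0.1396] az tool x 83.36 down [ 0. -0. -1.] q6 -0.26 F [-3.7  2.1  5.8] open 0.0584 grip 22.3
shift mm [ 0. -0.  0.]
```

Contact felt at TCP z ≈ 139.6 mm (5 N). I'll ease the press off, release and retreat.

```bash
python3 -m handwheel '[{"tx":0,"ty":0,"tz":-0.9,"roll":0},{"tx":0,"ty":0,"tz":0,"roll":0}]'
python3 -m handwheel '[{"tx":0,"ty":0,"tz":0,"roll":0},{"tx":0,"ty":0,"tz":0,"roll":0},{"tx":0,"ty":0,"tz":0,"roll":0},{"tx":0,"ty":0,"tz":0,"roll":0},{"tx":0,"ty":0,"tz":0,"roll":0}]' 74
python3 -m handwheel '[{"tx":0,"ty":0,"tz":-5,"roll":0},{"tx":0,"ty":0,"tz":-15,"roll":0},{"tx":0,"ty":0,"tz":-20,"roll":0},{"tx":0,"ty":0,"tz":-30,"roll":0},{"tx":0,"ty":0,"tz":-30,"roll":0},{"tx":0,"ty":0,"tz":-20,"roll":0},{"tx":0,"ty":0,"tz":0,"roll":0}]'
python3 -c "
from h import *
p,d=optics.get_image('scene');cv2.imwrite('pics/s4.png',cv2.resize(p[150:300,200:380,::-1],(720,600),interpolation=2))
import math
a=math.radians(114.7);c=np.array([.6183,.2055,.0974]);ax=np.array([.574*math.cos(a),.574*math.sin(a),.819]);g=c+.008*ax;print(g)
go(g[0],g[1],.24,114.7)"
```

```text
t: 14.7
tool_pos: [0.4181, -0.0831, 0.1396]
tool_rot: [2.346, 2.089, 0.001]
contact_force: [0.0, 0.2, 1.9]
opening: 0.0581
grip_force: 22.1
t: 15.12
tool_pos: [0.4179, -0.083, 0.1394]
tool_rot: [-2.346, -2.089, 0.0]
contact_force: [0.2, -0.2, -0.4]
opening: 0.0738
grip_force: 0.0
t: 15.7
tool_pos: [0.4202, -0.0839, 0.2658]
tool_rot: [2.34, 2.083, 0.007]
contact_force: [0.3, 0.1, -0.1]
opening: 0.074
grip_force: 0.0
[0.61638115 0.20967187 0.103952  ]
t 15.75 pos [ 0.4193 -0.0836  0.263 ] az tool x 83.35 down [ 0.006 -0.002 -1.   ] q6 -0.26 F [ 0.1 -0.7 -1.2] open 0.0738 grip 0.0
shift mm [314.1 161.7  23.4]
roll about tool z -0.547 (tool z down)  or 2.594
```

View pics/s4.png

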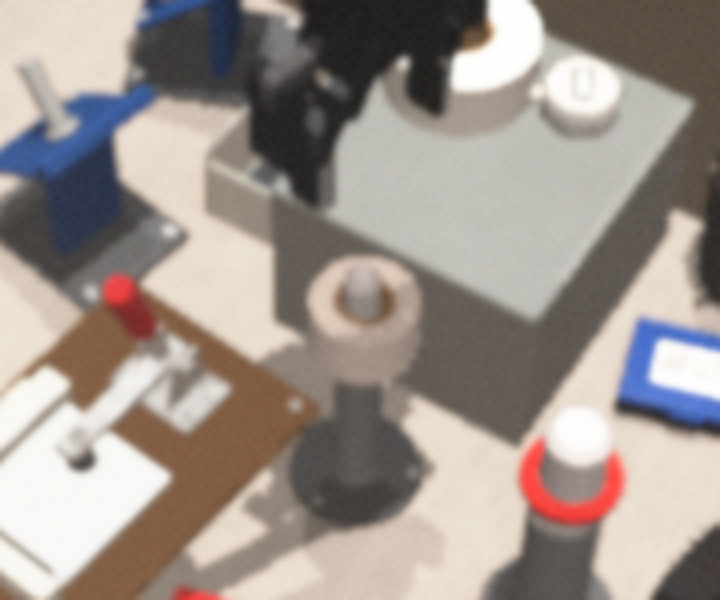

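Small roll is seated on the thin spindle's collar, spindle tip through its core at crop (362,285). Now the large roll.

```bash
python3 -m handwheel '[{"tx":28,"ty":14.5,"tz":0,"roll":0},{"tx":28.5,"ty":14.7,"tz":0,"roll":0},{"tx":28.5,"ty":14.7,"tz":0,"roll":0},{"tx":28.5,"ty":14.7,"tz":0,"roll":0},{"tx":28.5,"ty":14.7,"tz":0,"roll":0},{"tx":28.5,"ty":14.7,"tz":0,"roll":0},{"tx":28.5,"ty":14.7,"tz":0,"roll":0},{"tx":28.5,"ty":14.7,"tz":0,"roll":0},{"tx":28.5,"ty":14.7,"tz":0,"roll":0},{"tx":28.5,"ty":14.7,"tz":0,"roll":0},{"tx":28.5,"ty":14.7,"tz":0,"roll":0}]' 85
python3 -m handwheel '[{"tx":0,"ty":0,"tz":0,"roll":-0.11},{"tx":0,"ty":0,"tz":0,"roll":-0.11},{"tx":0,"ty":0,"tz":0,"roll":-0.11},{"tx":0,"ty":0,"tz":0,"roll":-0.11},{"tx":0,"ty":0,"tz":0,"roll":-0.107},{"tx":0,"ty":0,"tz":0,"roll":0},{"tx":0,"ty":0,"tz":0,"roll":0}]'
python3 -c "
from h import *
go(.6164,.2097,.087,114.7)"
```

```text
t: 16.67
tool_pos: [0.6144, 0.2106, 0.2571]
tool_rot: [-2.345, -2.088, 0.005]
contact_force: [0.3, -0.5, 0.4]
opening: 0.085
grip_force: 0.0
t: 17.25
tool_pos: [0.6139, 0.209, 0.2578]
tool_rot: [-1.698, -2.641, 0.003]
contact_force: [0.5, 0.3, -0.5]
opening: 0.0852
grip_force: 0.0
t 17.25 pos [0.6139 0.209  0.2578] az tool x 114.54 down [-0.003 -0.001 -1.   ] q6 -0.21 F [ 0.5  0.3 -0.5] open 0.0852 grip 0.0
shift mm [ -0.5   3.  170.8]
roll about tool z -0.003 (tool z down)  or 3.139
```

```bash
python3 -m handwheel '[{"tx":-0.5,"ty":3,"tz":20,"roll":0},{"tx":0,"ty":0,"tz":35,"roll":0},{"tx":0,"ty":0,"tz":35,"roll":0},{"tx":0,"ty":0,"tz":30,"roll":0},{"tx":0,"ty":0,"tz":20,"roll":0},{"tx":0,"ty":0,"tz":15,"roll":0},{"tx":0,"ty":0,"tz":10,"roll":0},{"tx":0,"ty":0,"tz":6,"roll":0},{"tx":0,"ty":0,"tz":0,"roll":0},{"tx":0,"ty":0,"tz":0,"roll":0}]' 85 20
python3 -c "
from h import *
go(.6164,.2097,.087,114.7)"
python3 -m handwheel '[{"tx":0,"ty":0,"tz":0,"roll":0},{"tx":0,"ty":0,"tz":0,"roll":0},{"tx":0,"ty":0,"tz":0,"roll":0},{"tx":0,"ty":0,"tz":0,"roll":0},{"tx":0,"ty":0,"tz":0,"roll":0},{"tx":0,"ty":0,"tz":0,"roll":0},{"tx":0,"ty":0,"tz":0,"roll":0},{"tx":0,"ty":0,"tz":0,"roll":0}]' 50 20
```

```text
t: 18.08
tool_pos: [0.6183, 0.2102, 0.0897]
tool_rot: [1.695, 2.644, 0.002]
contact_force: [0.0, -0.0, -0.1]
opening: 0.0851
grip_force: 0.0
t 18.08 pos [0.6183 0.2102 0.0897] az tool x 114.67 down [ 0.002  0.    -1.   ] q6 -0.22 F [ 0.  -0.  -0.1] open 0.0851 grip 0.0
shift mm [ 0.3 -1.9  2.7]
roll about tool z -0.0 (tool z down)  or 3.141
t: 18.75
tool_pos: [0.6186, 0.2103, 0.0905]
tool_rot: [1.694, 2.643, 0.003]
contact_force: [-0.4, 0.4, 6.1]
opening: 0.0578
grip_force: 21.7
```

```bash
python3 -m handwheel '[{"tx":1.1,"ty":0,"tz":-1.6,"roll":0},{"tx":1.1,"ty":0,"tz":-1.6,"roll":0},{"tx":0.9,"ty":0,"tz":-3.0,"roll":0},{"tx":0.9,"ty":0,"tz":-3.0,"roll":0},{"tx":0.9,"ty":0,"tz":-3.0,"roll":0},{"tx":1.7,"ty":0,"tz":-2.5,"roll":0}]'
python3 -m handwheel '[{"tx":2.9,"ty":0,"tz":-4.1,"roll":0},{"tx":4,"ty":0,"tz":-5.7,"roll":0},{"tx":4,"ty":0,"tz":-5.7,"roll":0},{"tx":4,"ty":0,"tz":-5.7,"roll":0},{"tx":4,"ty":0,"tz":-5.7,"roll":0},{"tx":4,"ty":0,"tz":-5.7,"roll":0},{"tx":4,"ty":0,"tz":-5.7,"roll":0},{"tx":4,"ty":0,"tz":-5.7,"roll":0},{"tx":0,"ty":0,"tz":0,"roll":0}]'
python3 -c "
from h import *
o=ctrl.get_obs();p=o['tool_pos']
tilt(np.radians(114.7),[p[0],p[1],p[2]+.010],(200,50,300,190))
go(.46,.29,.16,83.3)"
```

```text
t: 19.25
tool_pos: [0.6142, 0.2164, 0.103]
tool_rot: [-1.694, -2.644, 0.0]
contact_force: [0.1, -0.4, -0.9]
opening: 0.0581
grip_force: 21.7
t: 20.0
tool_pos: [0.6023, 0.2451, 0.1491]
tool_rot: [1.693, 2.644, 0.003]
contact_force: [0.2, -0.3, -1.2]
opening: 0.0583
grip_force: 21.7
287 centre [0.6038 0.2419 0.1564] tilt deg 30.6 med 0.0015
287 centre [0.6038 0.2419 0.1564] tilt deg 30.6 med 0.0015
t 20.05 pos [0.6022 0.2446 0.1484] az tool x 114.73 down [ 0.002  0.    -1.   ] q6 -0.16 F [ 0.2 -0.2 -1.8] open 0.0579 grip 21.7
shift mm [ 100.7 -110.2  -11.9]
roll about tool z 0.549 (tool z down)  or -2.593
```

```bash
python3 -m handwheel '[{"tx":18.7,"ty":-20.9,"tz":-2,"roll":0},{"tx":18.7,"ty":-20.9,"tz":-2,"roll":0},{"tx":18.7,"ty":-20.9,"tz":0,"roll":0},{"tx":18.7,"ty":-20.9,"tz":0,"roll":0},{"tx":18.7,"ty":-20.9,"tz":0,"roll":0},{"tx":18.7,"ty":-20.9,"tz":0,"roll":0},{"tx":0,"ty":0,"tz":0,"roll":0.11},{"tx":0,"ty":0,"tz":0,"roll":0.11},{"tx":0,"ty":0,"tz":0,"roll":0.11},{"tx":0,"ty":0,"tz":0,"roll":0.11},{"tx":0,"ty":0,"tz":0,"roll":0.11},{"tx":0,"ty":0,"tz":0,"roll":0}]'
python3 -c "
from h import *
go(.4414,.294,.028,83.3)"
```

```text
t: 21.05
tool_pos: [0.4408, 0.2934, 0.1508]
tool_rot: [-2.352, -2.083, 0.001]
contact_force: [0.3, -0.4, -1.2]
opening: 0.058
grip_force: 21.9
t 21.05 pos [0.4408 0.2934 0.1508] az tool x 83.07 down [-0.001 -0.    -1.   ] q6 0.57 F [ 0.3 -0.4 -1.2] open 0.058 grip 21.9
shift mm [  0.8   0.6 122.8]
roll about tool z -0.004 (tool z down)  or 3.138
```

```bash
python3 -m handwheel '[{"tx":0,"ty":0,"tz":20,"roll":0},{"tx":0,"ty":0,"tz":30,"roll":0},{"tx":0,"ty":0,"tz":30,"roll":0},{"tx":0,"ty":0,"tz":20,"roll":0},{"tx":0,"ty":0,"tz":15,"roll":0},{"tx":0,"ty":0,"tz":6,"roll":0},{"tx":0,"ty":0,"tz":0,"roll":0}]'
python3 -m handwheel '[{"tx":0,"ty":0,"tz":2,"roll":0},{"tx":0,"ty":0,"tz":2,"roll":0},{"tx":0,"ty":0,"tz":1,"roll":0},{"tx":0,"ty":0,"tz":0,"roll":0}]'
```

```text
t: 21.63
tool_pos: [0.4396, 0.2928, 0.0282]
tool_rot: [-2.347, -2.086, 0.006]
contact_force: [-0.7, 0.1, -1.4]
opening: 0.0583
grip_force: 21.9
t: 21.97
tool_pos: [0.4416, 0.2939, 0.0261]
tool_rot: [2.349, 2.086, 0.002]
contact_force: [-0.5, -0.2, -1.0]
opening: 0.0584
grip_force: 21.9
```

```bash
python3 -m handwheel '[{"tx":0,"ty":0,"tz":2,"roll":0},{"tx":0,"ty":0,"tz":2,"roll":0},{"tx":0,"ty":0,"tz":1,"roll":0},{"tx":-1,"ty":0,"tz":1,"roll":0},{"tx":-2,"ty":0,"tz":0.7,"roll":0},{"tx":-2,"ty":0,"tz":0.7,"roll":0},{"tx":-2.5,"ty":0,"tz":1,"roll":0},{"tx":0,"ty":0,"tz":0,"roll":0}]'
python3 -m handwheel '[{"tx":-2.2,"ty":0,"tz":1.2,"roll":0},{"tx":-2.2,"ty":0,"tz":1.3,"roll":0},{"tx":-2.2,"ty":0,"tz":1.4,"roll":0},{"tx":-2,"ty":0,"tz":1.6,"roll":0},{"tx":-2,"ty":0,"tz":1.7,"roll":0},{"tx":-2,"ty":0,"tz":1.6,"roll":0},{"tx":0,"ty":0,"tz":0,"roll":0}]'
python3 -c "
from h import *
tilt(np.radians(83.3),[.442,.275,.018],(130,130,260,260))"
```

```text
t: 22.63
tool_pos: [0.4422, 0.2872, 0.0201]
tool_rot: [2.349, 2.085, 0.007]
contact_force: [-2.6, -1.1, 12.3]
opening: 0.0582
grip_force: 23.5
t: 23.22
tool_pos: [0.4413, 0.2744, 0.0103]
tool_rot: [2.348, 2.084, 0.009]
contact_force: [1.2, 0.5, 4.5]
opening: 0.0583
grip_force: 22.6
531 centre [0.4407 0.2737 0.0183] tilt deg 2.0 med 0.0021
531 centre [0.4407 0.2737 0.0183] tilt deg 2.0 med 0.0021
```

```bash
python3 -m handwheel '[{"tx":0,"ty":0,"tz":0,"roll":0},{"tx":0,"ty":0,"tz":0,"roll":0},{"tx":0,"ty":0,"tz":0,"roll":0},{"tx":0,"ty":0,"tz":0,"roll":0},{"tx":0,"ty":0,"tz":0,"roll":0}]' 75
python3 -m handwheel '[{"tx":0,"ty":0,"tz":-2,"roll":0},{"tx":0,"ty":0,"tz":0,"roll":0},{"tx":0,"ty":0,"tz":0,"roll":0},{"tx":0,"ty":0,"tz":0,"roll":0},{"tx":0,"ty":0,"tz":0,"roll":0},{"tx":0,"ty":0,"tz":0,"roll":0},{"tx":0,"ty":0,"tz":0,"roll":0}]' 50 20
python3 -m handwheel '[{"tx":0,"ty":0,"tz":-5,"roll":0},{"tx":0,"ty":0,"tz":-20,"roll":0},{"tx":0,"ty":0,"tz":-30,"roll":0},{"tx":0,"ty":0,"tz":-35,"roll":0},{"tx":0,"ty":0,"tz":-40,"roll":0},{"tx":0,"ty":0,"tz":-40,"roll":0},{"tx":0,"ty":0,"tz":-40,"roll":0},{"tx":0,"ty":0,"tz":-30,"roll":0},{"tx":0,"ty":0,"tz":-10,"roll":0},{"tx":0,"ty":0,"tz":0,"roll":0}]'
python3 -c "
from h import *
o=ctrl.get_obs();p=o['tool_pos']
tilt(np.radians(83.3),[p[0],p[1],p[2]+.010],(100,30,300,260))
go(.4010,-.2214,.26,83.3)"
```

```text
t: 23.68
tool_pos: [0.4382, 0.2735, 0.0076]
tool_rot: [-2.349, -2.085, 0.001]
contact_force: [-0.6, 0.3, 0.1]
opening: 0.0752
grip_force: 0.0
t: 24.27
tool_pos: [0.4388, 0.2738, 0.0103]
tool_rot: [2.349, 2.085, 0.001]
contact_force: [-0.9, 0.5, 5.1]
opening: 0.058
grip_force: 22.0
t: 25.1
tool_pos: [0.44, 0.2743, 0.2635]
tool_rot: [2.348, 2.084, 0.01]
contact_force: [0.0, -0.4, -1.2]
opening: 0.0579
grip_force: 22.0
449 centre [0.4396 0.2752 0.2718] tilt deg 0.8 med 0.001
449 centre [0.4396 0.2752 0.2718] tilt deg 0.8 med 0.001
t 25.15 pos [0.4388 0.2737 0.2602] az tool x 83.18 down [ 0.001  0.001 -1.   ] q6 0.53 F [ 0.1 -0.4 -2.8] open 0.0581 grip 22.0
shift mm [-4.961e+02  2.130e+01 -1.000e-01]
roll about tool z -0.002 (tool z down)  or 3.14
```

```bash
python3 -m handwheel '[{"tx":-20,"ty":1.4,"tz":0,"roll":0},{"tx":-33,"ty":1.4,"tz":0,"roll":0},{"tx":-33,"ty":1.4,"tz":0,"roll":0},{"tx":-33,"ty":1.4,"tz":0,"roll":0},{"tx":-33,"ty":1.4,"tz":0,"roll":0},{"tx":-33,"ty":1.4,"tz":0,"roll":0},{"tx":-33,"ty":1.4,"tz":0,"roll":0},{"tx":-33,"ty":1.4,"tz":0,"roll":0},{"tx":-33,"ty":1.4,"tz":0,"roll":0},{"tx":-33,"ty":1.4,"tz":0,"roll":0},{"tx":-33,"ty":1.4,"tz":0,"roll":0},{"tx":-33,"ty":1.4,"tz":0,"roll":0}]'
python3 -m handwheel '[{"tx":-33,"ty":1.4,"tz":0,"roll":0},{"tx":-33,"ty":1.4,"tz":0,"roll":0},{"tx":-33,"ty":1.4,"tz":0,"roll":0},{"tx":-12,"ty":0,"tz":0,"roll":0},{"tx":0,"ty":0,"tz":0,"roll":0},{"tx":0,"ty":0,"tz":0,"roll":0},{"tx":0,"ty":0,"tz":0,"roll":0}]'
python3 -c "
from h import *
o=ctrl.get_obs();p=o['tool_pos']
tilt(np.radians(83.3),[p[0],p[1],p[2]+.010],(250,50,450,350))
go(.4010,-.2214,.26,83.3)"
```

```text
t: 26.15
tool_pos: [0.408, -0.1096, 0.2559]
tool_rot: [-2.346, -2.081, 0.004]
contact_force: [1.8, 0.5, -0.5]
opening: 0.0581
grip_force: 22.0
t: 26.73
tool_pos: [0.4004, -0.218, 0.2581]
tool_rot: [-2.346, -2.084, 0.0]
contact_force: [-0.2, -0.2, -0.0]
opening: 0.0584
grip_force: 22.0
483 centre [ 0.4009 -0.2168  0.2661] tilt deg 0.8 med 0.0008
483 centre [ 0.4009 -0.2168  0.2661] tilt deg 0.8 med 0.0008
t 26.78 pos [ 0.4007 -0.218   0.2587] az tool x 83.27 down [-0.001  0.002 -1.   ] q6 -0.54 F [-0.4 -0.2 -1.3] open 0.0584 grip 22.0
shift mm [-3.4  0.7 -1.3]
roll about tool z -0.001 (tool z down)  or 3.141
```

```bash
python3 -m handwheel '[{"tx":-4,"ty":0.6,"tz":0,"roll":0},{"tx":0,"ty":0,"tz":10,"roll":0},{"tx":0,"ty":0,"tz":15,"roll":0},{"tx":0,"ty":0,"tz":15,"roll":0},{"tx":0,"ty":0,"tz":12,"roll":0},{"tx":0,"ty":0,"tz":4,"roll":0},{"tx":0,"ty":0,"tz":0,"roll":0},{"tx":0,"ty":0,"tz":0,"roll":0}]'
python3 -c "
from h import *
o=ctrl.get_obs();p=o['tool_pos']
tilt(np.radians(83.3),[p[0],p[1],p[2]+.008],(250,100,450,350))
go(.4010,-.2214,.20,83.3)
p,d=optics.get_image('scene');cv2.imwrite('pics/s5.png',cv2.resize(p[180:330,250:430,::-1],(720,600),interpolation=2))"
```

```text
t: 27.45
tool_pos: [0.4011, -0.2233, 0.2041]
tool_rot: [2.349, 2.086, 0.0]
contact_force: [-1.4, -0.9, -1.1]
opening: 0.0581
grip_force: 22.0
452 centre [ 0.401  -0.2221  0.2125] tilt deg -0.1 med 0.0009
452 centre [ 0.401  -0.2221  0.2125] tilt deg -0.1 med 0.0009
t 27.5 pos [ 0.4013 -0.2236  0.2048] az tool x 83.19 down [ 0.001 -0.001 -1.   ] q6 -0.55 F [ 0.7 -0.4  0. ] open 0.0583 grip 22.0
shift mm [ 2.1 -0.6  4.8]
roll about tool z -0.002 (tool z down)  or 3.14
```

View pics/s5.png

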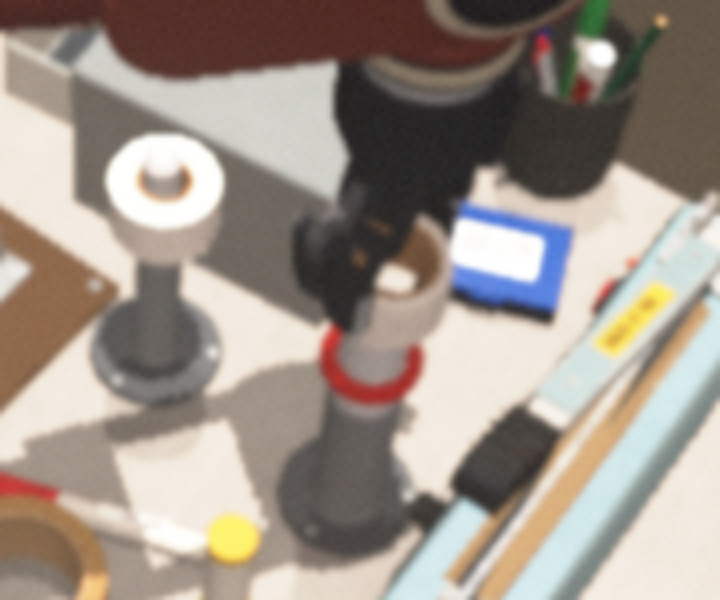

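The roll is over the thick spindle, whose tip shows through the bore at crop (395,278). One more millimetre in x, then lower.

```bash
python3 -m handwheel '[{"tx":1.2,"ty":-0.2,"tz":0,"roll":0},{"tx":0,"ty":0,"tz":3,"roll":0},{"tx":0,"ty":0,"tz":3,"roll":0},{"tx":0,"ty":0,"tz":3,"roll":0},{"tx":0,"ty":0,"tz":3,"roll":0},{"tx":0,"ty":0,"tz":3,"roll":0},{"tx":0,"ty":0,"tz":3,"roll":0},{"tx":0,"ty":0,"tz":0,"roll":0}]'
python3 -c "
from h import *
o=ctrl.get_obs();p=o['tool_pos']
tilt(np.radians(83.3),[p[0],p[1],p[2]+.008],(250,100,450,350))
go(.4010,-.2214,.20,83.3)"
```

```text
t: 28.22
tool_pos: [0.4005, -0.2219, 0.1849]
tool_rot: [-2.348, -2.084, 0.0]
contact_force: [0.1, -0.0, -1.1]
opening: 0.058
grip_force: 22.0
486 centre [ 0.4009 -0.2209  0.194 ] tilt deg -2.7 med 0.0011
486 centre [ 0.4009 -0.2209  0.194 ] tilt deg -2.7 med 0.0011
t 28.27 pos [ 0.4006 -0.222   0.1854] az tool x 83.18 down [-0.001  0.001 -1.   ] q6 -0.55 F [-0.2  0.4 -1.3] open 0.0583 grip 22.0
shift mm [  0.6   0.3 -14.6]
roll about tool z -0.002 (tool z down)  or 3.14
```

```bash
python3 -m handwheel '[{"tx":0,"ty":0,"tz":3,"roll":0},{"tx":0,"ty":0,"tz":3,"roll":0},{"tx":0,"ty":0,"tz":3,"roll":0},{"tx":0,"ty":0,"tz":3,"roll":0},{"tx":0,"ty":0,"tz":3,"roll":0},{"tx":0,"ty":0,"tz":3,"roll":0},{"tx":0,"ty":0,"tz":3,"roll":0},{"tx":0,"ty":0,"tz":0,"roll":0}]'
python3 -m handwheel '[{"tx":0,"ty":0,"tz":0.8,"roll":0},{"tx":0,"ty":0,"tz":0.8,"roll":0},{"tx":0,"ty":0,"tz":0.8,"roll":0},{"tx":0,"ty":0,"tz":0,"roll":0}]'
```

```text
t: 28.93
tool_pos: [0.4005, -0.2219, 0.1641]
tool_rot: [-2.349, -2.085, 0.0]
contact_force: [0.0, 0.4, -1.2]
opening: 0.0585
grip_force: 22.0
t: 29.27
tool_pos: [0.4009, -0.2222, 0.1626]
tool_rot: [-2.35, -2.085, 0.0]
contact_force: [0.0, -0.3, -0.7]
opening: 0.0582
grip_force: 22.0
```

```bash
python3 -m handwheel '[{"tx":0,"ty":0,"tz":0.7,"roll":0},{"tx":0,"ty":0,"tz":0.7,"roll":0},{"tx":0,"ty":0,"tz":0,"roll":0}]'
```

```text
t: 29.52
tool_pos: [0.4008, -0.2221, 0.1611]
tool_rot: [-2.349, -2.085, 0.0]
contact_force: [0.3, 1.1, -1.5]
opening: 0.0583
grip_force: 22.0
```

```bash
python3 -m handwheel '[{"tx":0,"ty":0,"tz":0.8,"roll":0},{"tx":0,"ty":0,"tz":0.8,"roll":0},{"tx":0,"ty":0,"tz":0.8,"roll":0},{"tx":0,"ty":0,"tz":0,"roll":0}]'; python3 -m handwheel '[{"tx":0,"ty":0,"tz":0.7,"roll":0},{"tx":0,"ty":0,"tz":0,"roll":0}]'; python3 -m handwheel '[{"tx":0,"ty":0,"tz":0.7,"roll":0},{"tx":0,"ty":0,"tz":0,"roll":0}]'
```

```text
t: 29.85
tool_pos: [0.4008, -0.2221, 0.1585]
tool_rot: [-2.349, -2.085, 0.0]
contact_force: [0.2, 0.6, -0.4]
opening: 0.0578
grip_force: 22.0
t: 30.02
tool_pos: [0.4008, -0.2221, 0.158]
tool_rot: [-2.349, -2.085, 0.0]
contact_force: [-0.7, -0.3, -2.0]
opening: 0.0578
grip_force: 22.0
t: 30.18
tool_pos: [0.4008, -0.2221, 0.1573]
tool_rot: [-2.349, -2.085, 0.0]
contact_force: [-0.6, 0.4, -1.6]
opening: 0.0582
grip_force: 22.0
```

```bash
python3 -m handwheel '[{"tx":0,"ty":0,"tz":0.6,"roll":0},{"tx":0,"ty":0,"tz":0,"roll":0}]'
```

```text
t: 30.35
tool_pos: [0.4008, -0.2221, 0.1567]
tool_rot: [-2.349, -2.085, 0.0]
contact_force: [-0.3, 0.3, -0.8]
opening: 0.0583
grip_force: 22.0
```

```bash
python3 -m handwheel '[{"tx":0,"ty":0,"tz":0.6,"roll":0},{"tx":0,"ty":0,"tz":0,"roll":0}]'
```

```text
t: 30.52
tool_pos: [0.4009, -0.2222, 0.1561]
tool_rot: [-2.35, -2.085, 0.0]
contact_force: [-0.2, 0.1, -1.3]
opening: 0.058
grip_force: 22.0
```

```bash
python3 -m handwheel '[{"tx":0,"ty":0,"tz":0.6,"roll":0},{"tx":0,"ty":0,"tz":0,"roll":0}]'
```

```text
t: 30.68
tool_pos: [0.4008, -0.2221, 0.1555]
tool_rot: [-2.349, -2.085, 0.0]
contact_force: [-0.1, 0.1, -0.2]
opening: 0.0582
grip_force: 22.0
```

```bash
python3 -m handwheel '[{"tx":0,"ty":0,"tz":0.6,"roll":0},{"tx":0,"ty":0,"tz":0,"roll":0}]'
```

```text
t: 30.85
tool_pos: [0.4009, -0.2222, 0.1552]
tool_rot: [2.35, 2.085, -0.0]
contact_force: [-0.9, -0.7, 0.7]
opening: 0.0583
grip_force: 22.1
```

```bash
python3 -m handwheel '[{"tx":0,"ty":0,"tz":0.6,"roll":0},{"tx":0,"ty":0,"tz":0,"roll":0}]'
```

```text
t: 31.02
tool_pos: [0.401, -0.2223, 0.1552]
tool_rot: [2.349, 2.085, -0.0]
contact_force: [-2.5, 2.2, 4.7]
opening: 0.0582
grip_force: 22.4
```

```bash
python3 -m handwheel '[{"tx":0,"ty":0,"tz":-0.4,"roll":0},{"tx":0,"ty":0,"tz":0,"roll":0}]'
```

```text
t: 31.18
tool_pos: [0.401, -0.2223, 0.1552]
tool_rot: [2.349, 2.085, -0.0]
contact_force: [-1.6, 1.5, 3.6]
opening: 0.0581
grip_force: 22.3
```

Collar felt at TCP z = 155.2 mm. I'll release and retreat.

```bash
python3 -m handwheel '[{"tx":0,"ty":0,"tz":-0.4,"roll":0},{"tx":0,"ty":0,"tz":0,"roll":0},{"tx":0,"ty":0,"tz":0,"roll":0},{"tx":0,"ty":0,"tz":0,"roll":0},{"tx":0,"ty":0,"tz":0,"roll":0},{"tx":0,"ty":0,"tz":0,"roll":0}]' 74
python3 -m handwheel '[{"tx":0,"ty":0,"tz":-5,"roll":0},{"tx":0,"ty":0,"tz":-15,"roll":0},{"tx":0,"ty":0,"tz":-20,"roll":0},{"tx":0,"ty":0,"tz":-30,"roll":0},{"tx":0,"ty":0,"tz":-30,"roll":0},{"tx":0,"ty":0,"tz":-20,"roll":0},{"tx":0,"ty":0,"tz":-10,"roll":0},{"tx":0,"ty":0,"tz":0,"roll":0},{"tx":0,"ty":0,"tz":0,"roll":0}]'
python3 -c "
from h import *
p,d=optics.get_image('scene');cv2.imwrite('pics/s6.png',cv2.resize(p[100:400,100:500,::-1],(800,600),interpolation=2))"
```

```text
t: 31.68
tool_pos: [0.4008, -0.2221, 0.155]
tool_rot: [-2.35, -2.085, 0.0]
contact_force: [-0.9, -0.4, -0.3]
opening: 0.0744
grip_force: 0.0
t: 32.43
tool_pos: [0.4008, -0.2221, 0.2849]
tool_rot: [-2.35, -2.085, 0.0]
contact_force: [-1.0, -0.3, -1.0]
opening: 0.0734
grip_force: 0.0
```

View pics/s6.png

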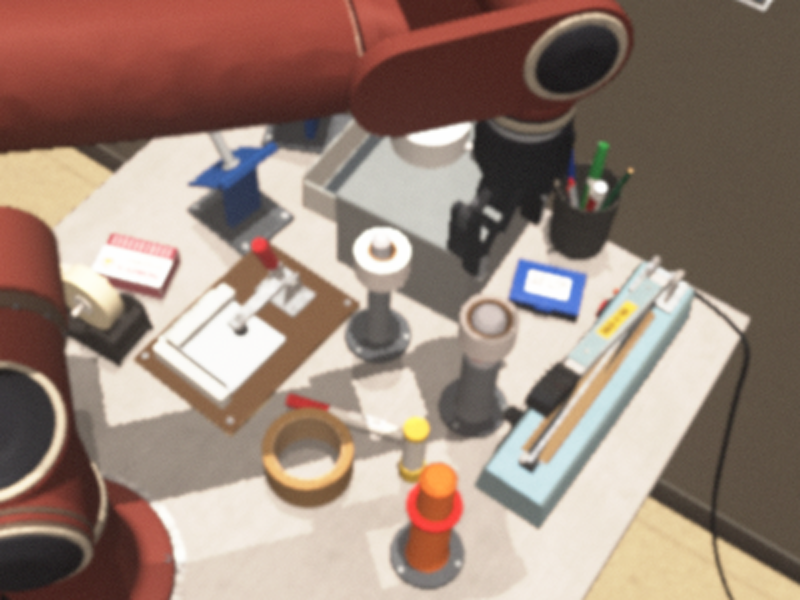

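Both rolls sit on their collars, thin at crop (382,258) and thick at (488,325). The bystanders are unmoved and the gripper is clear.

```bash
python3 -c "
from station import ctrl
print(ctrl.finish_job())"
```

```text
the job is handed in; nothing more can be done
None
```

The small-core roll is on the thin spindle and the large-core roll on the thick one, each set down on its collar at about 5 N and released; I first stood each roll upright on the table because the tool cannot tilt, and I handed the job in at about 32 s.

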